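Close the hardware pots before sanding starts

ROBOT

A 6-joint arm with a two-finger parallel gripper is mounted at the origin on the work surface. World frame = base frame: x ahead of the robot, y to its left, z up, the work surface at z = 0. Lengths are in m, angles in rad, forces in N, time in s.
With the tool pointing down it reaches from about 0.35 to 0.85 m from the base axis. Payload 8.1 kg.
Tool frame: the origin (TCP) lies at the very end of the fingers, on their centre line; the grasp point (between the pads) lies 19 mm behind it; z points along the fingers, y is the line along which they close (so a half turn about z gives the same grasp; the last joint's range is limited). The gripper opens to 93 mm and grips with 3 to 60 N. Pads are 15 mm wide; open, the fingers measure 128 mm over their backs; the gripper's body (75 mm by 188 mm) begins 65 mm behind the grasp point.
Start: joints at [-1.316, 0.13, 1.488, -0, 1.523, -0.085], TCP at [0.2, -0.566, 0.219] pointing down, gripper open.
Joint ranges: [-2.96, 2.96], [-0.89, 2.26], [0.02, 2.5], [-1.34, 4.48], [0, 2.73], [-2.66, 2.66]. Speed limits (rad/s): [2.39, 2.39, 2.79, 3.14, 3.14, 3.14].

INTERFACE

Orientations are given as a rotation vector (axis times angle).
In Python, from plant import monitor, eyes, ticket gives the robot as it stands.
- The arm moves only by the tool arm_command, never from a script. Its argument "deltas" is a list that holds one entry, the list of rows, each a list of 6 numbers: the shift along the world's x, y, z in cm, then the turn, a rotation vector about the world's x, y, z in degrees. In form: [[[tx, ty, tz, rx, ry, rz], ...]]. A call has 1 to 12 rows; each row shifts and turns the commanded pose from where the row before left it; what a row does not reach is not made up. A row lasts 1/12 s, in which the tool goes at most 41.7 mm and 7.16 degrees, less where a joint would pass 70% of its speed; a pose out of reach is approached as far as the arm can. A call is refused whole if a number of a shift passes 4.17 or a number of a turn 7.16, either way. A call with a gripper value outside its range is refused whole. "gripper" is the opening, from -1 (shut) to 1 (fully open), set as the call begins (left out, the last holds). The fingers move at their own pace and stop on an object; "squeeze" is the grip in N (left out, the last holds). Time passes only in rows, so rows that do not move let the fingers close. It gives the time, the measured TCP pose, the force, the opening and the grip force at its end, in the units of the state.
- monitor.read_state(): the state, without advancing time (a new reading comes with each control period).
- eyes.read_camera(name): name is "scene" or "top"; returns the picture (384x512x3 uint8, blue, green, red); there is no depth.
- eyes.camera_model(name): a dict with "fx", "fy", "cx", "cy" (pixels), "rvec" (rotation vector, rad) and "tvec" (3), from world to camera coordinates, as OpenCV has them. Camera axes: x right, y down, z forward; pixel columns grow to the right and rows downward; lengths in m; the calibration is good to about 2 mm. A picture is of the moment at which its call begins. camera_model takes no time and is no camera call.
- ticket.close_job(): hands the job in; it is judged then, once.
The state is a dict: "t": time; "q": joint angles; "dq": joint speeds; "joint_torque": joint torques, N m; "tool_pos": TCP position; "orientation": TCP orientation; "force": force on the tool from outside, world axes, zero at the start; "wrist_torque": the same for the moment, N m; "opening": finger opening in m; "gripper_force": force on a finger pad.
Only numpy, scipy, OpenCV 4.12 (cv2) and the standard library are available. Lean on these libraries where they do the work, as an engineer would, in place of code of your own. Each camera call takes 0.05 s, during which the arm holds its last target. There are 200 camera calls.

TASK

The wooden lids of the four open screw pots are piled in one stack; take the stack apart and put each lid on the pot it belongs to (small round, large round, square, oblong), plug down in the opening, centred, square to the pot and lying flat. Press the oblong lid down until both sprung steel clips at the ends of its box have snapped over it, and leave the two little plaster figures where they stand.

Things in the scene. Friction and masses are not known exactly. Their poses are not given: they have to be found in the camera images.
- lid_small: Small round lid of pale wood, top of the stack (its plug on lid_round's top): plate 44 mm diameter, plug 20 mm diameter; a 16 mm plate over a smaller 6 mm deep locating plug, 22 mm high in all. Origin: centre of the plug's underside, z up; the plate's underside is at z = 6 mm and its top at z = 22 mm. About 25 g.
- lid_round: Large round lid of pale wood, second from the top (on lid_square): plate 60 mm diameter, plug 34 mm diameter; a 16 mm plate over a smaller 6 mm deep locating plug, 22 mm high in all. Origin: centre of the plug's underside, z up; the plate's underside is at z = 6 mm and its top at z = 22 mm. About 40 g.
- lid_square: Square lid of pale wood, third from the top (on lid_oblong): plate 62 x 62 mm, plug 36 x 36 mm; a 16 mm plate over a smaller 6 mm deep locating plug, 22 mm high in all. Origin: centre of the plug's underside, z up; the plate's underside is at z = 6 mm and its top at z = 22 mm; x and y along its sides. About 50 g.
- lid_oblong: Oblong pale wood lid, bottom of the stack: 118 (its x) x 66 mm (its y, grip across it), 22 high. Plug 84 x 36 x 6 mm below; plate 16 mm thick over the middle 80 mm, stepped to 8 mm lips at both ends (lip top z = 14). Origin: centre of plug's underside. 100 g. Set between the clips it rests on their slopes some 15 mm above home; 6-13 N down on its middle, kept up to home, snaps it in.
- pot_small: Narrow tall open round steel pot with screws in it, fixed to the bench: outer diameter 38 mm, opening 33 mm, 80 mm high. Origin: centre of its underside, on the bench; rim at z = 80 mm. lid_small belongs here: its origin home is 74 mm above the pot's.
- pot_round: Wide open round steel pot with screws in it, fixed: outer diameter 53 mm, opening 48 mm, 60 mm high. Origin: centre of its underside; rim at z = 60 mm. lid_round belongs here: its origin home is 54 mm above the pot's.
- pot_square: Open square steel pot with screws in it, fixed: outside 55 x 55 mm, opening 50 x 50 mm, 60 mm high. Origin: centre of its underside, x and y along its sides; rim at z = 60 mm. lid_square belongs here, sides parallel: its origin home is 54 mm above the pot's.
- clip_box: Fixed open oblong steel box of screws: 106 (its x) x 56 mm, opening 100 x 50, rim z = 55. Origin: centre of underside. At each end (x = +-62) a sprung dark steel clip, 26 wide, top z = 81, sloped inside down to a nose (underside z = 64) reaching in to x = +-55.5. For lid_oblong, long sides parallel, either way round; home its origin is at z = 49, middle top 71, lips under both noses.
- figure_a: Little turned plaster figure, 38 mm across the foot, 55 mm high, standing loose among the pots on the robot's right (-y). Origin: centre of its foot. Leave it alone.
- figure_b: The same figure on the robot's left (+y). Leave it alone.
Things that resemble listed ones, but are neither listed nor needed, are in the scene too. What is shaped like the lid_round but green or pink is not meant.

How it is judged:
By the outcome, as a careful person would: the job done as asked, in the order asked, and still so for the second after the job is handed in, with the robot touching nothing.
It also fails if it takes over 128 s, if anything falls off the work surface, if the arm or the gripper's body presses on something with over 40 N, if the wrist force passes 120 N, or if a joint passes its speed limit or range.

## Working session

There is one attempt and no reset: what is moved stays moved. The work goes in short steps, Python scripts to look and compute and a tool call to move; the robot and the scene stay as the last step left them, time stands still between calls to the robot, and variables do not carry over. Pictures are saved under pics/ and viewed, at most 14 in all, crops included, and the job is handed in when it is done.

Besides the shell and the picture viewer there is one more tool, called after "Emit:" by a JSON object that holds its "fn" and its "kwargs". arm_command: Moves the arm, as the interface text tells. Its arguments: {"type":"object","properties":{"deltas":{"type":"array"},"gripper":{"type":"number"},"squeeze":{"type":"number"}},"required":["deltas"]}

```bash
ls; mkdir -p pics; python3 - <<'E'
from plant import monitor, eyes
import cv2
s=monitor.read_state(); print(s)
for n in("scene","top"):
    im=eyes.read_camera(n); cv2.imwrite(f"pics/{n}0.png",im); cv2.imwrite(f"pics/{n}0b.png",cv2.resize(im,(800,600),interpolation=cv2.INTER_CUBIC)); print(n,eyes.camera_model(n))
E
```

```text
pics
{'t': 0.0, 'q': array([-1.31641225e+00,  1.31143253e-01,  1.48927176e+00,  2.48204648e-06,
        1.52295684e+00, -8.54085676e-02]), 'dq': array([ 1.02071685e-03, -8.18742044e-04, -9.11562149e-04, -7.73931304e-05,
       -1.75981577e-03,  1.39907484e-03]), 'joint_torque': array([ 4.93111238e-04, -5.59840572e+01, -4.91751623e+01,  7.69427698e-02,
        3.53339477e-02, -1.35030209e-04]), 'tool_pos': array([ 0.19985291, -0.56515305,  0.21760225]), 'orientation': array([-3.09461344e+00, -5.30881021e-01,  2.31831161e-04]), 'force': array([ 1.06791505, -0.53228223, -0.47113596]), 'wrist_torque': array([-0.01666858, -0.04243816, -0.05208158]), 'gripper_force': 0.0, 'opening': 0.09308020524574796}
scene {'fx': 460.8624005835624, 'fy': 460.8624005835624, 'cx': 255.20833163763587, 'cy': 186.01385997974404, 'rvec': array([ 2.43008802,  0.91945053, -0.25373811]), 'tvec': array([-0.42956251, -0.27288987,  1.30783993])}
top {'fx': 441.02397305773405, 'fy': 441.02397305773405, 'cx': 255.4750560867014, 'cy': 194.82558399495213, 'rvec': array([ 2.16464679, -2.03716584,  0.2205315 ]), 'tvec': array([-0.01940594,  0.56453549,  1.04494464])}
```

View pics/top0b.png

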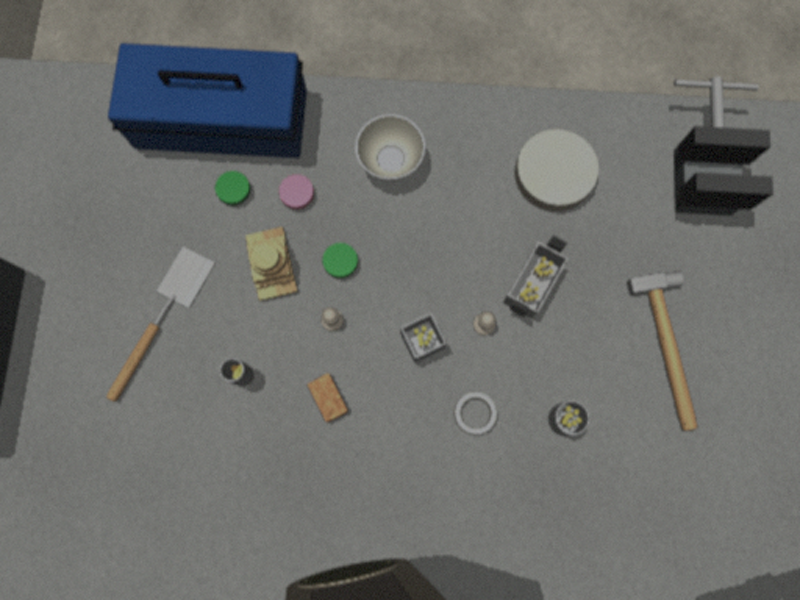

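View pics/scene0b.png

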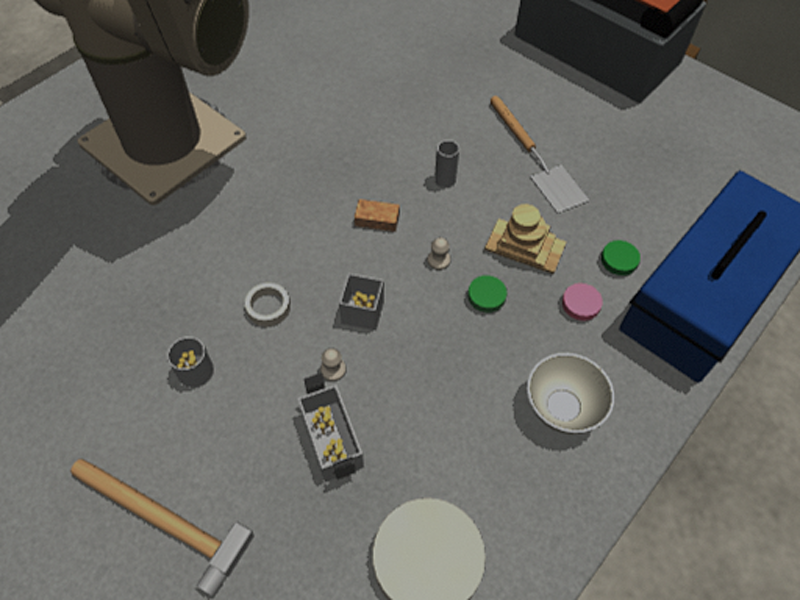

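Both views show the same layout, in 800x600 pixels of the top picture.
- **Stack:** at (270,262). The lookalikes are the green discs at (232,188) and (340,260), the pink disc at (296,191) and the white ring at (476,413). By colour and shape none of these is a lid; the lids are the wooden stack.
- **Pots:** small (237,370), square (423,338), clip box (535,280), round (570,418).
- **Figures:** (332,318) and (486,322).

Next, close crops.

```bash
cat > h.py <<'E'
import numpy as np, cv2
from plant import monitor, eyes
def cam(n):
    m=eyes.camera_model(n); K=np.array([[m['fx'],0,m['cx']],[0,m['fy'],m['cy']],[0,0,1]]); return K,np.array(m['rvec']),np.array(m['tvec'])
def proj(n,P):
    K,r,t=cam(n); return cv2.projectPoints(np.array(P,float).reshape(-1,3),r,t,K,None)[0][:,0]
def ray(n,u,v,z):
    K,r,t=cam(n); R=cv2.Rodrigues(r)[0]; c=-R.T@t; d=R.T@np.linalg.inv(K)@[u,v,1]; return c+d*(z-c[2])/d[2]
def crop(im,cu,cv_,w=66,h=74,s=4,over=()):
    x0=int(cu-w//2);y0=int(cv_-h//2)
    c=cv2.resize(im[y0:y0+h,x0:x0+w],None,fx=s,fy=s,interpolation=cv2.INTER_CUBIC)
    c=cv2.convertScaleAbs(c,alpha=1.4)
    for p in over:
        q=((np.array(p)-[x0,y0]+.5)*s*16-8).astype(int); cv2.polylines(c,[q.reshape(-1,1,2)],True,(0,0,255),1,cv2.LINE_AA,4)
    for u in range((x0//10+1)*10,x0+w,10):
        cv2.line(c,(int((u-x0+.5)*s),0),(int((u-x0+.5)*s),6),(255,255,0),1); cv2.putText(c,str(u),(int((u-x0)*s)-8,16),0,.32,(255,255,0),1)
    for v in range((y0//10+1)*10,y0+h,10):
        cv2.line(c,(0,int((v-y0+.5)*s)),(6,int((v-y0+.5)*s)),(255,255,0),1); cv2.putText(c,str(v),(8,int((v-y0)*s)+5),0,.32,(255,255,0),1)
    return c
C={'top':dict(stack=(173,168),small=(152,237),square=(271,216),clip=(343,179),round=(365,268)),
   'scene':dict(stack=(336,150),small=(286,104),square=(232,192),clip=(211,275),round=(121,230))}
def mont(im,n,fn,over={}):
    cs=[crop(im,*C[n][k],over=over.get(k,())) for k in('stack','small','square','clip','round')]
    cs.append(np.zeros_like(cs[0])); cv2.imwrite(fn,np.vstack([np.hstack(cs[:3]),np.hstack(cs[3:])]))
E
python3 - <<'E'
from h import *
for n in C:
    mont(cv2.imread(f"pics/{n}0.png"),n,f"pics/m_{n}0.png")
    for k,(u,v) in C[n].items(): print(n,k,ray(n,u,v,.06).round(3))
E
```

```text
top stack [0.622 0.229 0.06 ]
top small [0.443 0.263 0.06 ]
top square [ 0.514 -0.027  0.06 ]
top clip [ 0.619 -0.204  0.06 ]
top round [ 0.4   -0.261  0.06 ]
scene stack [0.638 0.223 0.06 ]
scene small [0.451 0.258 0.06 ]
scene square [ 0.53  -0.034  0.06 ]
scene clip [ 0.634 -0.21   0.06 ]
scene round [ 0.415 -0.266  0.06 ]
```

View pics/m_top0.png

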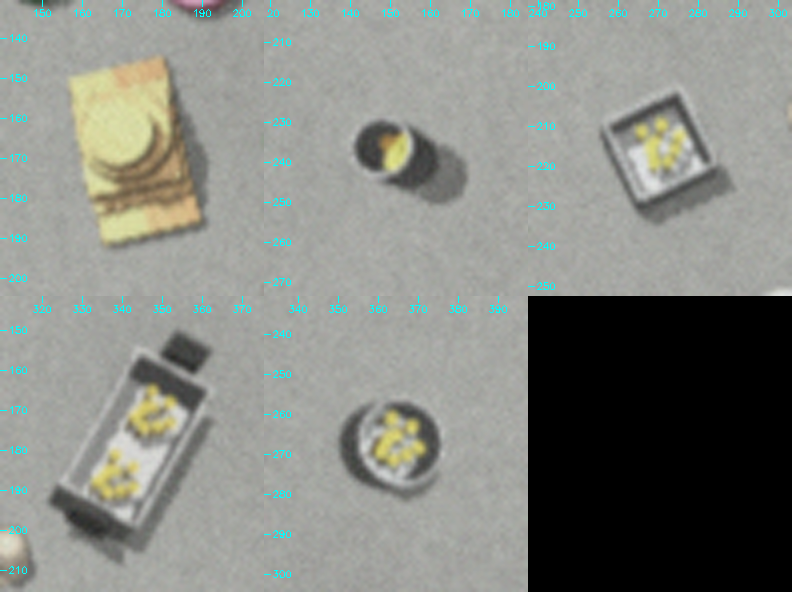

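View pics/m_scene0.png

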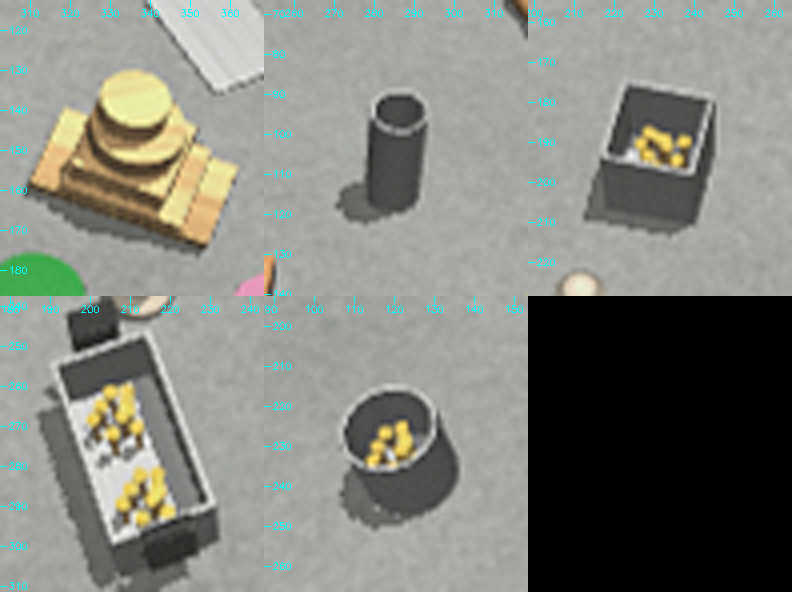

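```bash
cat > fit.py <<'E'
from h import *
from scipy.optimize import least_squares
O={'top':dict(stack=(140,131),small=(119,200),square=(238,179),clip=(310,142),round=(332,231)),
   'scene':dict(stack=(303,113),small=(253,67),square=(199,155),clip=(178,238),round=(88,193))}
def rect(x,y,a,z,L,W):
    c,s=np.cos(a),np.sin(a); p=np.array([[L,W],[-L,W],[-L,-W],[L,-W]])/2
    return np.c_[p@np.array([[c,s],[-s,c]])+[x,y],np.full(4,z)]
def circ(x,y,z,d):
    t=np.linspace(0,2*np.pi,48,endpoint=False); return np.c_[x+d/2*np.cos(t),y+d/2*np.sin(t),np.full(48,z)]
def px(n,k,d): return np.array(d)/4-.5+O[n][k]
E
python3 - <<'E'
from fit import *
def fitrect(k,z,L,W,obs,x0,tag):
    # obs: cam->4 pts; try cyclic matches
    for cams in (['top'],['scene'],['top','scene']):
        best=None
        for a0 in np.arange(0,np.pi,np.pi/12):
            def f(p):
                r=[]
                for n in cams:
                    q=proj(n,rect(*p,z,L,W)); o=px(n,k,obs[n])
                    D=np.linalg.norm(q[:,None]-o[None],axis=2); j=D.argmin(0); r.append((q[j]-o).ravel())
                return np.concatenate(r)
            s=least_squares(f,[*x0,a0]); 
            if best is None or s.cost<best.cost: best=s
        print(tag,cams,best.x[:2].round(4),np.degrees(best.x[2]).round(1)%180,'cost',round(best.cost,2))
    return best.x
def fitc(k,z,obs,tag):
    for n in obs: 
        u,v=px(n,k,obs[n]); print(tag,n,ray(n,u,v,z).round(4))
    s=least_squares(lambda p:np.concatenate([proj(n,[[p[0],p[1],z]])[0]-px(n,k,obs[n]) for n in obs]),[.5,0]).x
    print(tag,s.round(4)); return s
R={}
R['square']=fitrect('square',.06,.055,.055,{'top':[(75,128),(154,90),(190,168),(115,208)],'scene':[(99,83),(186,100),(169,173),(76,157)]},(.51,-.03),'square')
R['clip']=fitrect('clip',.055,.106,.056,{'top':[(137,52),(212,96),(133,234),(52,189)],'scene':[(52,69),(148,37),(216,211),(117,247)]},(.62,-.2),'clip')
R['obl']=fitrect('stack',.014,.118,.066,{'top':[(70,80),(163,57),(204,222),(103,244)],'scene':[(65,108),(28,178),(205,236),(238,165)]},(.62,.22),'obl')
R['small']=fitc('small',.08,{'top':(120,147),'scene':(136,112)},'small')
R['round']=fitc('round',.06,{'top':(136,147),'scene':(126,132)},'round')
R['lsm']=fitc('stack',.088,{'top':(120,134),'scene':(135,100)},'lid_small')
x,y,a=R['obl']
ov={}
for n in C:
    P=lambda q:proj(n,q)
    ov=dict(square=[P(rect(*R['square'],z,.055,.055)) for z in(.06,)],clip=[P(rect(*R['clip'],.055,.106,.056)),P(rect(*R['clip'],.055,.1,.05))],
     small=[P(circ(*R['small'],.08,.038)),P(circ(*R['small'],0,.038))],round=[P(circ(*R['round'],.06,.053)),P(circ(*R['round'],0,.053))],
     stack=[P(rect(x,y,a,.014,.118,.066)),P(rect(x,y,a,.044,.062,.062)),P(circ(x,y,.066,.06)),P(circ(*R['lsm'],.088,.044))])
    mont(cv2.imread(f"pics/{n}0.png"),n,f"pics/o_{n}.png",ov)
a_,b_=cv2.imread('pics/o_top.png'),cv2.imread('pics/o_scene.png')
E
```

```text
square ['top'] [ 0.5147 -0.0266] 119.5 cost 0.41
square ['scene'] [ 0.5187 -0.0233] 29.8 cost 1.21
square ['top', 'scene'] [ 0.5168 -0.0248] 29.7 cost 6.25
clip ['top'] [ 0.626  -0.2046] 151.8 cost 0.27
clip ['scene'] [ 0.6275 -0.205 ] 153.3 cost 1.3
clip ['top', 'scene'] [ 0.6269 -0.2048] 152.7 cost 2.38
obl ['top'] [0.6351 0.2384] 17.7 cost 0.4
obl ['scene'] [0.6322 0.2425] 17.6 cost 1.8Traceback (most recent call last):
  File "<stdin>", line 25, in <module>
  File "<stdin>", line 13, in fitrect
    return func(*args, **kwargs)
    result = trf(vector_fun.fun, vector_fun.jac, x0, f0, J0, lb, ub, ftol, xtol,
                 gtol, max_nfev, x_scale, loss_function, tr_solver,
                 tr_options.copy(), verbose, callback=callback_wrapped)
    return trf_no_bounds(
        fun, jac, x0, f0, J0, ftol, xtol, gtol, max_nfev, x_scale,
        loss_function, tr_solver, tr_options, verbose, callback=callback)
    J = jac(x)
    self._update_jac()
    ~~~~~~~~~~~~~~~~^^
    self.J = self.jac_wrapped(xp_copy(self.x), f0=self.f)
             ~~~~~~~~~~~~~~~~^^^^^^^^^^^^^^^^^^^^^^^^^^^
[... 572 characters left out ...]
^^^^^^
    f = np.atleast_1d(self.fun(x, *self.args, **self.kwargs))
                      ~~~~~~~~^^^^^^^^^^^^^^^^^^^^^^^^^^^^^^
    return np.atleast_1d(self.fun(x))
                         ~~~~~~~~^^^
    return self.f(x, *self.args, **self.kwargs)
           ~~~~~~^^^^^^^^^^^^^^^^^^^^^^^^^^^^^^
  File "<stdin>", line 10, in f
  File "h.py", line 6, in proj
    K,r,t=cam(n); return cv2.projectPoints(np.array(P,float).reshape(-1,3),r,t,K,None)[0][:,0]
          ~~~^^^
  File "h.py", line 4, in cam
    m=eyes.camera_model(n); K=np.array([[m['fx'],0,m['cx']],[0,m['fy'],m['cy']],[0,0,1]]); return K,np.array(m['rvec']),np.array(m['tvec'])
ValueError: time passes only in moves, steps and waits
```

```bash
python3 - <<'E'
from plant import eyes
import pickle
pickle.dump({n:dict(eyes.camera_model(n)) for n in('top','scene')},open('cam.pkl','wb'))
E
sed -i 's/^import numpy as np, cv2/import numpy as np, cv2, pickle\nM=pickle.load(open("cam.pkl","rb"))/; s/m=eyes.camera_model(n)/m=M[n]/' h.py
cat > run.py <<'E'
from fit import *
def fitrect(k,z,L,W,obs,x0,tag):
    for cams in (['top'],['scene'],['top','scene']):
        best=None
        for a0 in np.arange(0,np.pi,np.pi/12):
            def f(p):
                r=[]
                for n in cams:
                    q=proj(n,rect(*p,z,L,W)); o=px(n,k,obs[n])
                    D=np.linalg.norm(q[:,None]-o[None],axis=2); j=D.argmin(0); r.append((q[j]-o).ravel())
                return np.concatenate(r)
            s=least_squares(f,[*x0,a0]); 
            if best is None or s.cost<best.cost: best=s
        print(tag,cams,best.x[:2].round(4),np.degrees(best.x[2]).round(1)%180,'cost',round(best.cost,2))
    return best.x
def fitc(k,z,obs,tag):
    for n in obs: 
        u,v=px(n,k,obs[n]); print(tag,n,ray(n,u,v,z).round(4))
    s=least_squares(lambda p:np.concatenate([proj(n,[[p[0],p[1],z]])[0]-px(n,k,obs[n]) for n in obs]),[.5,0]).x
    print(tag,s.round(4)); return s
R={}
R['square']=fitrect('square',.06,.055,.055,{'top':[(75,128),(154,90),(190,168),(115,208)],'scene':[(99,83),(186,100),(169,173),(76,157)]},(.51,-.03),'square')
R['clip']=fitrect('clip',.055,.106,.056,{'top':[(137,52),(212,96),(133,234),(52,189)],'scene':[(52,69),(148,37),(216,211),(117,247)]},(.62,-.2),'clip')
R['obl']=fitrect('stack',.014,.118,.066,{'top':[(70,80),(163,57),(204,222),(103,244)],'scene':[(65,108),(28,178),(205,236),(238,165)]},(.62,.22),'obl')
R['small']=fitc('small',.08,{'top':(120,147),'scene':(136,112)},'small')
R['round']=fitc('round',.06,{'top':(136,147),'scene':(126,132)},'round')
R['lsm']=fitc('stack',.088,{'top':(120,134),'scene':(135,100)},'lid_small')
pickle.dump(R,open('R.pkl','wb'))
x,y,a=R['obl']
for n in C:
    P=lambda q:proj(n,q)
    ov=dict(square=[P(rect(*R['square'],.06,.055,.055)),P(rect(*R['square'],0,.055,.055))],clip=[P(rect(*R['clip'],.055,.106,.056)),P(rect(*R['clip'],.055,.1,.05))],
     small=[P(circ(*R['small'],.08,.038)),P(circ(*R['small'],0,.038))],round=[P(circ(*R['round'],.06,.053)),P(circ(*R['round'],0,.053))],
     stack=[P(rect(x,y,a,.014,.118,.066)),P(rect(x,y,a,.044,.062,.062)),P(circ(x,y,.066,.06)),P(circ(*R['lsm'],.088,.044))])
    mont(cv2.imread(f"pics/{n}0.png"),n,f"pics/o_{n}.png",ov)
E
python3 run.py
```

```text
square ['top'] [ 0.5147 -0.0266] 119.5 cost 0.41
square ['scene'] [ 0.5187 -0.0233] 29.8 cost 1.21
square ['top', 'scene'] [ 0.5168 -0.0248] 29.7 cost 6.25
clip ['top'] [ 0.626  -0.2046] 151.8 cost 0.27
clip ['scene'] [ 0.6275 -0.205 ] 153.3 cost 1.3
clip ['top', 'scene'] [ 0.6269 -0.2048] 152.7 cost 2.38
obl ['top'] [0.6351 0.2384] 17.7 cost 0.4
obl ['scene'] [0.6322 0.2425] 17.6 cost 1.8
obl ['top', 'scene'] [0.6338 0.24  ] 17.7 cost 5.27
small top [0.4426 0.2666 0.08  ]
small scene [0.4421 0.2695 0.08  ]
small [0.4426 0.2676]
round top [ 0.4017 -0.2623  0.06  ]
round scene [ 0.4032 -0.2618  0.06  ]
round [ 0.4024 -0.262 ]
lid_small top [0.6244 0.2328 0.088 ]
lid_small scene [0.625  0.2344 0.088 ]
lid_small [0.6248 0.2335]
```

View pics/o_top.png

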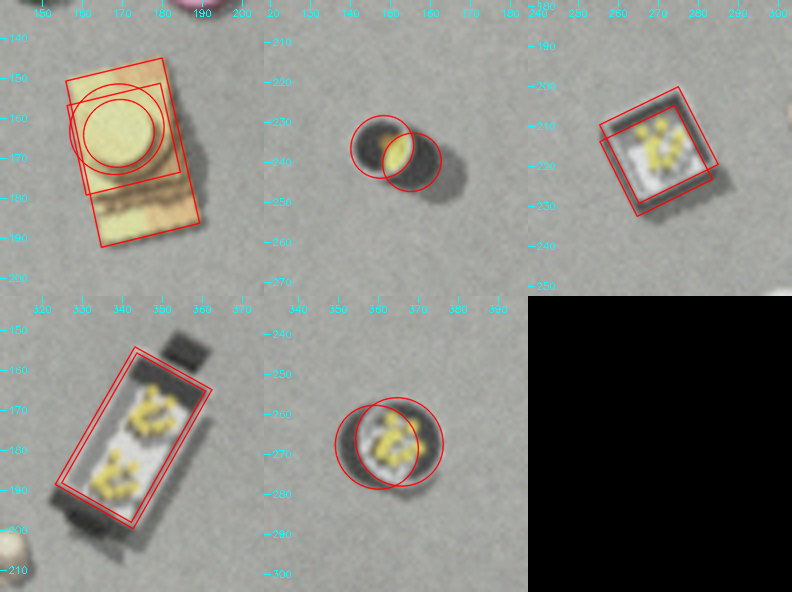

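View pics/o_scene.png

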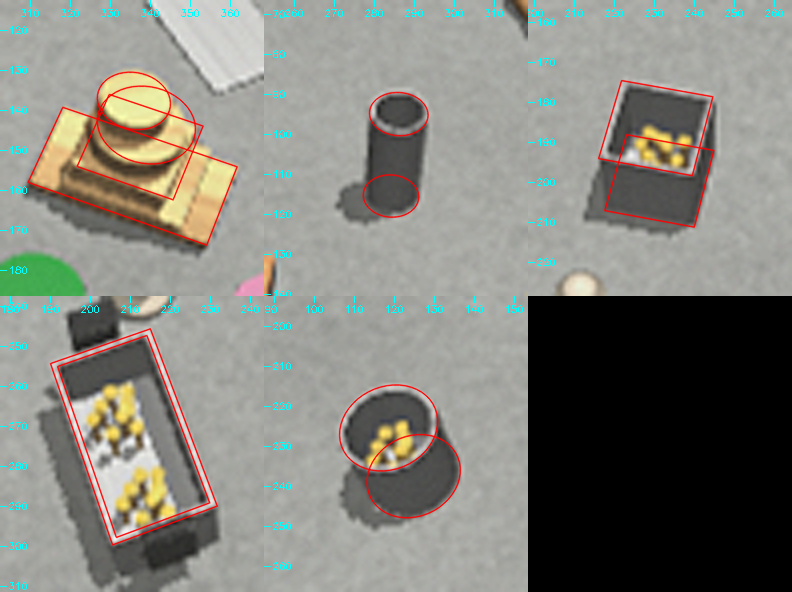

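```bash
python3 - <<'E'
from fit import *
T={'top':(171,166),'scene':(336,148)}
out=[crop(cv2.imread(f"pics/{n}0.png"),*T[n],w=44,h=54,s=9) for n in T]
cv2.imwrite('pics/stack9.png',np.hstack(out))
E
```

```text
(no output)
```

View pics/stack9.png

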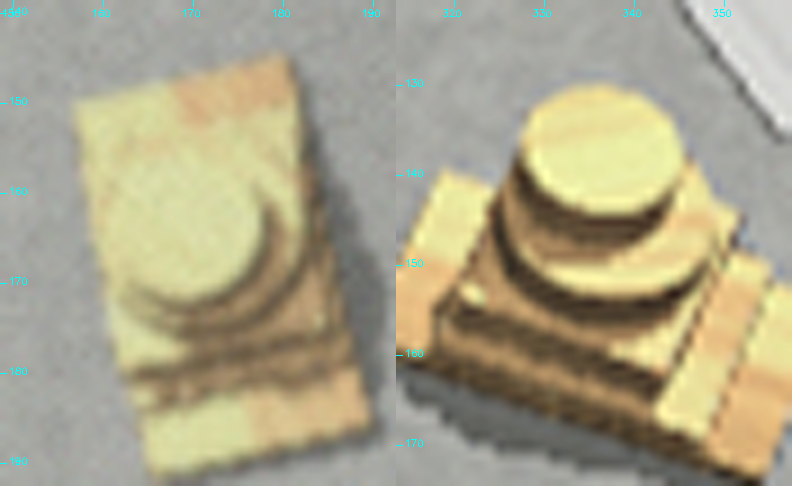

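```bash
python3 - <<'E'
from fit import *
for t,n,u,v,z in [('sq R','scene',351.9,144.4,.044),('sq F','scene',343.1,161.8,.044),('sq L','scene',319.7,154.1,.044),('sq FR','top',185.4,175.7,.044),('sq FL','top',163.2,179.8,.044),
 ('round','scene',336.6,143.8,.066),('round','top',170.5,164.1,.066),('small','scene',336.6,137.2,.088),('small','top',169.2,162.7,.088)]:
    print(t,n,ray(n,u,v,z)[:2].round(4))
E
```

```text
sq R scene [0.6521 0.2757]
sq F scene [0.6667 0.2171]
sq L scene [0.6098 0.1977]
sq FR top [0.6082 0.1985]
sq FL top [0.5938 0.2545]
round scene [0.6296 0.2355]
round top [0.6306 0.2352]
small scene [0.6251 0.2357]
small top [0.6278 0.2339]
```

Emit:
{"fn": "arm_command", "kwargs": {"deltas": [[[1.94,3.64,0,0,0,0],[1.94,3.64,0,0,0,0],[1.94,3.64,0,0,0,0],[1.94,3.64,0,0,0,0],[1.94,3.64,0,0,0,0],[1.94,3.64,0,0,0,0],[1.94,3.64,0,0,0,0],[1.94,3.64,0,0,0,0],[1.94,3.64,0,0,0,0],[1.94,3.64,0,0,0,0],[1.94,3.64,0,0,0,0]]], "gripper": 1}}

```text
t: 1.02
tool_pos: [0.4137, -0.1633, 0.2185]
orientation: [-3.096, -0.531, 0.0]
force: [1.8, 0.5, -0.2]
opening: 0.0929
gripper_force: 0.0
```

Emit:
{"fn": "arm_command", "kwargs": {"deltas": [[[1.94,3.64,0,0,0,0],[1.94,3.64,0,0,0,0],[1.94,3.64,0,0,0,0],[1.94,3.64,0,0,0,0],[1.94,3.64,0,0,0,0],[1.94,3.64,0,0,0,0],[1.94,3.64,0,0,0,0],[1.94,3.64,0,0,0,0],[1.94,3.64,0,0,0,0],[1.94,3.64,0,0,0,0],[1.94,3.64,0,0,0,0],[0,0,0,0,0,0]]]}}

```text
t: 2.02
tool_pos: [0.6271, 0.2413, 0.2145]
orientation: [-3.093, -0.538, 0.007]
force: [0.1, -0.6, -1.1]
opening: 0.093
gripper_force: 0.0
```

Emit:
{"fn": "arm_command", "kwargs": {"deltas": [[[0,0,-3.5,0,0,0],[0,0,-3.5,0,0,0],[0,0,-2.5,0,0,0],[0,0,0,0,0,0],[0,0,0,0,0,0],[0,0,0,0,0,0]]], "gripper": 0.3}}

```text
t: 2.52
tool_pos: [0.6276, 0.2351, 0.1256]
orientation: [-3.096, -0.531, -0.003]
force: [0.7, -0.1, 0.1]
opening: 0.0616
gripper_force: 0.0
```

Emit:
{"fn": "arm_command", "kwargs": {"deltas": [[[-0.1,0,-2.5,0,0,0],[0,0,-2.1,0,0,0],[0,0,-1.0,0,0,0],[0,0,0,0,0,0],[0,0,0,0,0,0]]]}}

```text
t: 2.93
tool_pos: [0.6265, 0.2352, 0.0692]
orientation: [-3.096, -0.531, -0.002]
force: [0.0, 0.4, 0.4]
opening: 0.0603
gripper_force: 0.0
```

Emit:
{"fn": "arm_command", "kwargs": {"deltas": [[[0,0,0,0,0,0],[0,0,0,0,0,0],[0,0,0,0,0,0],[0,0,0,0,0,0],[0,0,0,0,0,0],[0,0,0,0,0,0]]], "gripper": -0.4, "squeeze": 15}}

```text
t: 3.43
tool_pos: [0.6268, 0.2354, 0.0693]
orientation: [-3.096, -0.531, -0.004]
force: [-0.2, -0.5, 6.0]
opening: 0.0436
gripper_force: 15.0
```

Emit:
{"fn": "arm_command", "kwargs": {"deltas": [[[0,0,1,0,0,0],[0,0,2,0,0,0],[-1.4,0.2,3,0,0,0],[-3,0.5,0,0,0,0],[-3.5,0.6,0,0,0,0],[-3.5,0.6,0,0,0,0],[-3.5,0.6,0,0,0,0],[-2.5,0.5,0,0,0,0],[-1.0,0.2,0,0,0,0],[0,0,0,0,0,0],[0,0,0,0,0,0],[0,0,0,0,0,0]]]}}

```text
t: 4.43
tool_pos: [0.4433, 0.267, 0.1283]
orientation: [-3.096, -0.531, -0.002]
force: [-0.5, 0.3, -0.2]
opening: 0.0432
gripper_force: 15.0
```

```bash
python3 - <<'E'
from h import *
ims=[]
for n,c1,c2 in(('top',(173,168),(150,232)),('scene',(336,150),(286,98))):
    im=eyes.read_camera(n); cv2.imwrite(f'pics/{n}1.png',im)
    ims.append(np.hstack([crop(im,*c1,w=66,h=74,s=4),crop(im,*c2,w=66,h=74,s=4)]))
cv2.imwrite('pics/s1.png',np.vstack(ims))
E
```

```text
(no output)
```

View pics/s1.png

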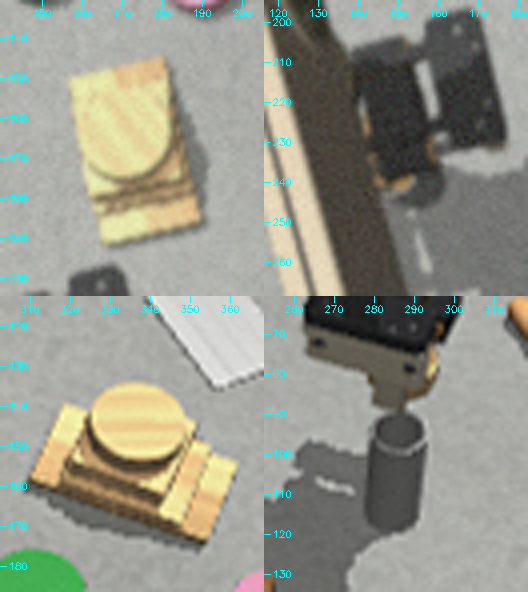

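Emit:
{"fn": "arm_command", "kwargs": {"deltas": [[[0,0.05,-2,0,0,0],[0,0,-1.5,0,0,0],[0,0,-1,0,0,0],[0,0,-0.5,0,0,0],[0,0,0,0,0,0],[0,0,0,0,0,0],[0,0,0,0,0,0]]]}}

```text
t: 5.12
tool_pos: [0.4424, 0.2676, 0.078]
orientation: [-3.096, -0.531, -0.001]
force: [0.6, -0.2, -0.3]
opening: 0.0437
gripper_force: 15.0
```

Release at 0.5 mm above seat, then lift away.

Emit:
{"fn": "arm_command", "kwargs": {"deltas": [[[0,0,-0.05,0,0,0],[0,0,0,0,0,0]]]}}

```text
t: 5.28
tool_pos: [0.4421, 0.2677, 0.0775]
orientation: [-3.096, -0.531, -0.001]
force: [-0.1, 0.1, -0.4]
opening: 0.0436
gripper_force: 15.0
```

Emit:
{"fn": "arm_command", "kwargs": {"deltas": [[[0,0,0,0,0,0],[0,0,0,0,0,0],[0,0,0,0,0,0],[0,0,0,0,0,0],[0,0,0,0,0,0],[0,0,2,0,0,0],[0,0,3,0,0,0],[1,0,2,0,0,0],[3,-0.5,0,0,0,0],[4,-0.8,0,0,0,0],[4,-0.8,0,0,0,0],[4,-0.8,0,0,0,0]]], "gripper": 0.7}}

```text
t: 6.28
tool_pos: [0.6035, 0.2384, 0.1474]
orientation: [-3.096, -0.532, -0.001]
force: [-0.3, 0.1, 1.4]
opening: 0.0792
gripper_force: 0.0
```

Emit:
{"fn": "arm_command", "kwargs": {"deltas": [[[2.0,-0.2,0,0,0,0],[0.8,-0.15,-1,0,0,0],[0,0,-3,0,0,0],[0,0,-3,0,0,0],[0,0,-2,0,0,0],[0,0,-0.5,0,0,0],[0,0,0,0,0,0],[0,0,0,0,0,0],[0,0,0,0,0,0]]]}}

```text
t: 7.03
tool_pos: [0.6313, 0.2356, 0.0546]
orientation: [-3.096, -0.531, -0.005]
force: [-0.1, -0.1, 0.5]
opening: 0.0793
gripper_force: 0.0
```

```bash
python3 - <<'E'
from h import *
ims=[]
for n,c1,c2 in(('top',(173,168),(150,232)),('scene',(336,150),(286,98))):
    im=eyes.read_camera(n); cv2.imwrite(f'pics/{n}2.png',im)
    ims.append(np.hstack([crop(im,*c1,w=66,h=74,s=4),crop(im,*c2,w=66,h=74,s=4)]))
cv2.imwrite('pics/s2.png',np.vstack(ims))
E
```

```text
(no output)
```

View pics/s2.png

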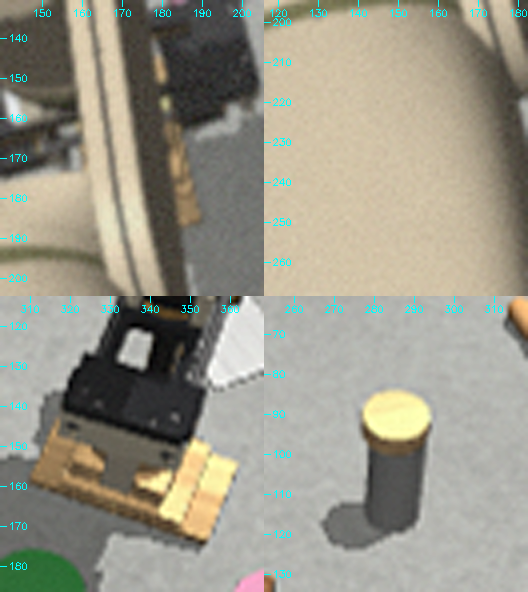

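Small lid sits level on its pot (scene px ~(286,93)), centred within about 1 mm. Taking the round lid next.

Emit:
{"fn": "arm_command", "kwargs": {"deltas": [[[0,0,-0.7,0,0,0],[0,0,0,0,0,0],[0,0,0,0,0,0]]]}}

```text
t: 7.38
tool_pos: [0.6294, 0.235, 0.0448]
orientation: [3.096, 0.531, -0.001]
force: [-0.1, 0.1, -0.9]
opening: 0.0791
gripper_force: 0.0
```

Emit:
{"fn": "arm_command", "kwargs": {"deltas": [[[0,0,0,0,0,0],[0,0,0,0,0,0],[0,0,0,0,0,0],[0,0,0,0,0,0],[0,0,0,0,0,0],[0,0,0,0,0,0]]], "gripper": 0.0, "squeeze": 15}}

```text
t: 7.88
tool_pos: [0.6299, 0.2351, 0.0452]
orientation: [3.096, 0.531, 0.0]
force: [-0.2, 0.3, 1.2]
opening: 0.0597
gripper_force: 15.0
```

Emit:
{"fn": "arm_command", "kwargs": {"deltas": [[[0,0,1,0,0,0],[0,0,2.5,0,0,0],[0,0,3.0,0,0,0],[-0.75,-1.65,2,0,0,0],[-1.5,-3.3,0,0,0,0],[-1.5,-3.3,0,0,0,0],[-1.5,-3.3,0,0,0,0],[-1.5,-3.3,0,0,0,0],[-1.5,-3.3,0,0,0,0],[-1.5,-3.3,0,0,0,0],[-1.5,-3.3,0,0,0,0],[-1.5,-3.3,0,0,0,0]]]}}

```text
t: 8.88
tool_pos: [0.5016, -0.0468, 0.1311]
orientation: [3.096, 0.532, 0.002]
force: [0.4, -0.9, -0.0]
opening: 0.0593
gripper_force: 15.0
```

Emit:
{"fn": "arm_command", "kwargs": {"deltas": [[[-1.5,-3.3,0,0,0,0],[-1.5,-3.3,0,0,0,0],[-1.5,-3.3,0,0,0,0],[-1.5,-3.3,0,0,0,0],[-1.5,-3.3,0,0,0,0],[-1.5,-3.3,0,0,0,0],[-1.0,-1.95,0,0,0,0],[0,0,0,0,0,0],[0,0,0,0,0,0],[0,0,0,0,0,0],[0,0,0,0,0,0]]]}}

```text
t: 9.8
tool_pos: [0.4029, -0.262, 0.1304]
orientation: [-3.096, -0.533, -0.001]
force: [0.5, 0.6, -0.5]
opening: 0.0596
gripper_force: 15.0
```

Emit:
{"fn": "arm_command", "kwargs": {"deltas": [[[-0.1,0,-2.5,0,0,0],[0,0,-2.5,0,0,0],[0,0,-1.5,0,0,0],[0,0,-0.8,0,0,0],[0,0,-0.15,0,0,0],[0,0,0,0,0,0],[0,0,0,0,0,0],[0,0,0,0,0,0]]]}}

```text
t: 10.47
tool_pos: [0.4022, -0.2633, 0.0568]
orientation: [3.095, 0.532, 0.002]
force: [0.1, 0.2, -0.7]
opening: 0.0598
gripper_force: 15.0
```

Emit:
{"fn": "arm_command", "kwargs": {"deltas": [[[0,0.1,-0.1,0,0,0],[0,0,0,0,0,0],[0,0,0,0,0,0]]]}}

```text
t: 10.72
tool_pos: [0.4014, -0.262, 0.055]
orientation: [3.096, 0.531, 0.0]
force: [0.5, -0.5, -0.5]
opening: 0.0597
gripper_force: 15.0
```

Emit:
{"fn": "arm_command", "kwargs": {"deltas": [[[0,0,0,0,0,0],[0,0,0,0,0,0],[0,0,0,0,0,0],[0,0,0,0,0,0],[0,0,2,0,0,0],[0,0,3,0,0,0],[0,0,3,0,0,0],[1.5,3.3,0,0,0,0],[1.5,3.3,0,0,0,0],[1.5,3.3,0,0,0,0],[1.5,3.3,0,0,0,0],[1.5,3.3,0,0,0,0]]], "gripper": 0.8}}

```text
t: 11.72
tool_pos: [0.4768, -0.0954, 0.1349]
orientation: [3.096, 0.53, 0.001]
force: [1.1, -0.4, -0.2]
opening: 0.0836
gripper_force: 0.0
```

Emit:
{"fn": "arm_command", "kwargs": {"deltas": [[[1.5,3.3,0,0,0,0],[1.5,3.3,0,0,0,0],[1.5,3.3,0,0,0,0],[1.5,3.3,0,0,0,0],[1.5,3.3,0,0,0,-1],[1.5,3.3,0,0,0,-1],[1.5,3.3,0,0,0,-1],[1.0,2.3,0,0,0,0],[0,0,0,0,0,0],[0,0,0,0,0,0],[0,0,0,0,0,0]]]}}

```text
t: 12.63
tool_pos: [0.5909, 0.1567, 0.1342]
orientation: [3.109, 0.451, -0.001]
force: [-0.3, -0.1, 0.3]
opening: 0.0835
gripper_force: 0.0
```

```bash
python3 - <<'E'
from h import *
ims=[]
for n,c1,c2 in(('top',(173,168),(365,268)),('scene',(336,150),(121,225))):
    im=eyes.read_camera(n); cv2.imwrite(f'pics/{n}3.png',im)
    ims.append(np.hstack([crop(im,*c1,w=66,h=74,s=4),crop(im,*c2,w=66,h=74,s=4)]))
cv2.imwrite('pics/s3.png',np.vstack(ims))
E
```

```text
(no output)
```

View pics/s3.png

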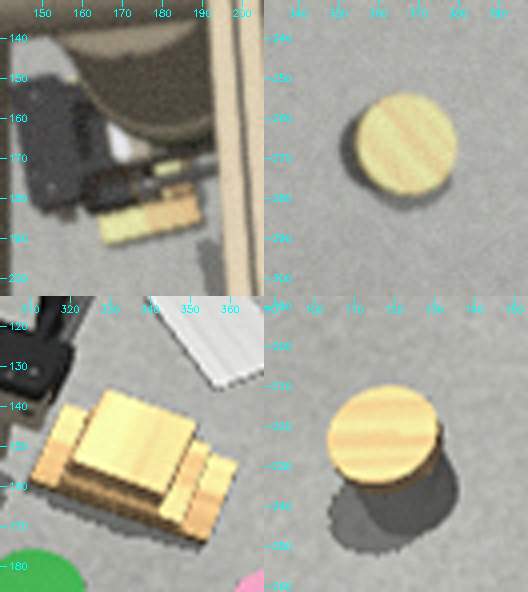

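Round lid lies flat and centred on its pot (top px (367,266)). The square lid's corners read in the scene crop at local (107,94), (197,126), (163,198), (72,164).

```bash
python3 - <<'E'
from fit import *
obs=px('scene','stack',[(107,94),(197,126),(163,198),(72,164)])
for o in obs: print(ray('scene',*o,.044)[:2].round(4))
def f(p):
    q=proj('scene',rect(*p,.044,.062,.062)); D=np.linalg.norm(q[:,None]-obs,axis=2); return (q[D.argmin(0)]-obs).ravel()
s=least_squares(f,[.631,.236,.28]); print(s.x[:2],np.degrees(s.x[2]),s.cost)
E
```

```text
[0.5936 0.2595]
[0.651  0.2765]
[0.6673 0.2169]
[0.6102 0.2005]
[0.63048588 0.23835789] 15.716459562974615 0.449529802079561
```

Emit:
{"fn": "arm_command", "kwargs": {"deltas": [[[1.5,3.0,0,0,0,0],[1.5,3.0,0,0,0,0],[1.0,2.0,-2,0,0,0],[0,0,-3,0,0,0],[0,0,-3,0,0,0],[0,0,-2,0,0,0],[0,0,-0.5,0,0,0],[0,0,0,0,0,0],[0,0,0,0,0,0],[0,0,0,0,0,0]]]}}

```text
t: 13.57
tool_pos: [0.6331, 0.237, 0.0324]
orientation: [-3.109, -0.449, -0.006]
force: [0.3, -0.1, 0.8]
opening: 0.084
gripper_force: 0.0
```

Emit:
{"fn": "arm_command", "kwargs": {"deltas": [[[0,0,-0.75,0,0,0],[0,0,0,0,0,0],[0,0,0,0,0,0],[0,0,0,0,0,0]]]}}

```text
t: 13.9
tool_pos: [0.6314, 0.2372, 0.0225]
orientation: [-3.109, -0.45, -0.001]
force: [-0.3, 0.3, -0.1]
opening: 0.0836
gripper_force: 0.0
```

Emit:
{"fn": "arm_command", "kwargs": {"deltas": [[[0,0,0,0,0,0],[0,0,0,0,0,0],[0,0,0,0,0,0],[0,0,0,0,0,0],[0,0,0,0,0,0],[0,0,0,0,0,0]]], "gripper": 0.0, "squeeze": 20}}

```text
t: 14.4
tool_pos: [0.6314, 0.2373, 0.0223]
orientation: [-3.109, -0.45, -0.0]
force: [-0.8, 1.2, 1.2]
opening: 0.0618
gripper_force: 20.1
```

Emit:
{"fn": "arm_command", "kwargs": {"deltas": [[[0,0,1,0,0,0],[0,0,3,0,0,0],[0,0,3.5,0,0,0],[-0.6,-1.4,2.5,0,0,2],[-1.4,-3.2,0,0,0,2],[-1.4,-3.2,0,0,0,2],[-1.4,-3.2,0,0,0,2],[-1.4,-3.2,0,0,0,2],[-1.4,-3.2,0,0,0,2],[-1.4,-3.2,0,0,0,1.2],[-1.4,-3.2,0,0,0,0],[-1.0,-2.4,0,0,0,0]]]}}

```text
t: 15.4
tool_pos: [0.5161, -0.0271, 0.1228]
orientation: [3.036, 0.803, -0.0]
force: [0.6, -0.1, 0.1]
opening: 0.0617
gripper_force: 20.0
```

Emit:
{"fn": "arm_command", "kwargs": {"deltas": [[[0,0,0,0,0,0],[0,0,0,0,0,0],[0,0,0,0,0,0],[0,0,0,0,0,0]]]}}

```text
t: 15.73
tool_pos: [0.5178, -0.024, 0.1225]
orientation: [-3.036, -0.806, -0.001]
force: [-0.5, 0.2, -0.6]
opening: 0.062
gripper_force: 20.0
```

Emit:
{"fn": "arm_command", "kwargs": {"deltas": [[[0,-0.05,-2.5,0,0,0],[0,0,-2.0,0,0,0],[0,0,-1.5,0,0,0],[0,0,-0.7,0,0,0],[0,0,0,0,0,0],[0,0,0,0,0,0],[0,0,0,0,0,0],[0,0,0,0,0,0]]]}}

```text
t: 16.4
tool_pos: [0.5179, -0.0251, 0.0558]
orientation: [3.036, 0.805, 0.002]
force: [0.4, 0.5, -0.5]
opening: 0.0618
gripper_force: 20.0
```

Then release and go back towards the oblong lid (turn −12° to yaw 17.7).

Emit:
{"fn": "arm_command", "kwargs": {"deltas": [[[0,0,-0.12,0,0,0],[0,0,0,0,0,0],[0,0,0,0,0,0]]]}}

```text
t: 16.65
tool_pos: [0.5174, -0.0254, 0.0541]
orientation: [3.037, 0.804, 0.0]
force: [-0.2, 0.2, 0.0]
opening: 0.0619
gripper_force: 20.0
```

Emit:
{"fn": "arm_command", "kwargs": {"deltas": [[[0,0,0,0,0,0],[0,0,0,0,0,0],[0,0,0,0,0,0],[0,0,0,0,0,0],[0,0,0,0,0,0],[0,0,2,0,0,0],[0,0,3,0,0,0],[-1,1,2,0,0,-2],[-2.5,2.5,0,0,0,-5],[-2.5,2.5,0,0,0,-5],[0,0,0,0,0,0],[0,0,0,0,0,0]]], "gripper": 1}}

```text
t: 17.65
tool_pos: [0.4565, 0.0356, 0.124]
orientation: [3.104, 0.486, 0.001]
force: [0.6, -0.5, 0.6]
opening: 0.0929
gripper_force: 0.0
```

```bash
python3 - <<'E'
from h import *
ims=[]
for n,c1,c2 in(('top',(173,168),(271,213)),('scene',(336,150),(232,190))):
    im=eyes.read_camera(n); cv2.imwrite(f'pics/{n}4.png',im)
    ims.append(np.hstack([crop(im,*c1,w=66,h=74,s=4),crop(im,*c2,w=66,h=74,s=4)]))
cv2.imwrite('pics/s4.png',np.vstack(ims))
E
```

```text
(no output)
```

View pics/s4.png

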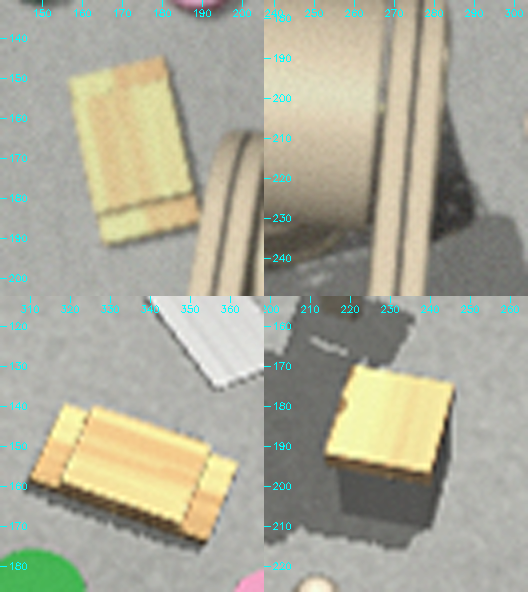

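```bash
python3 - <<'E'
from fit import *
def m(n,p,z,L,W,obs):
    q=proj(n,rect(*p,z,L,W)); D=np.linalg.norm(q[:,None]-obs,axis=2); return (q[D.argmin(0)]-obs).ravel()
ob=px('scene','stack',[(93,111),(209,144),(182,228),(60,191)]); ol=px('scene','stack',[(65,108),(30,182),(205,244),(238,164)]); ot=px('top','stack',[(70,80),(163,56),(204,222),(103,244)])
om=px('top','stack',[(97,214),(195,190)])
for t,f in dict(mid=lambda p:m('scene',p,.022,.08,.066,ob),lip=lambda p:m('scene',p,.014,.118,.066,ol),top=lambda p:m('top',p,.014,.118,.066,ot),
  all=lambda p:np.r_[m('scene',p,.022,.08,.066,ob),m('scene',p,.014,.118,.066,ol),m('top',p,.014,.118,.066,ot),m('top',p,.022,.08,.066,om)]).items():
    s=least_squares(f,[.633,.239,.3]); print(t,s.x[:2].round(4),np.degrees(s.x[2]).round(1),round(s.cost,2))
o=np.array([(89,70),(191,87),(168,178),(63,162)])/4-.5+[199,153]
s=least_squares(lambda p:m('scene',p,.076,.062,.062,o),[.517,-.025,.52]); print('lidsq',s.x[:2],np.degrees(s.x[2]),s.cost)
E
```

```text
mid [0.6345 0.2399] 20.4 1.06
lip [0.6338 0.2409] 17.7 0.5
top [0.6353 0.2384] 17.8 0.38
all [0.6348 0.2393] 18.4 4.55
lidsq [ 0.51840084 -0.02622278] 30.388699281704746 0.4297289541860724
```

Emit:
{"fn": "arm_command", "kwargs": {"deltas": [[[1.2,1.4,0,0,0,0],[2.5,2.8,0,0,0,0],[2.5,2.8,0,0,0,0],[2.5,2.8,0,0,0,0],[2.5,2.8,0,0,0,0],[2.5,2.8,0,0,0,0],[2.5,2.8,0,0,0,0],[1.6,2.2,-1,0,0,0],[0,0,-3,0,0,0],[0,0,-3,0,0,0],[0,0,-2,0,0,0],[0,0,0,0,0,0]]], "gripper": 0.75}}

```text
t: 18.75
tool_pos: [0.6319, 0.2366, 0.0265]
orientation: [3.103, 0.482, -0.016]
force: [-0.1, -0.7, -0.2]
opening: 0.0807
gripper_force: 0.0
```

Emit:
{"fn": "arm_command", "kwargs": {"deltas": [[[0,0,0,0,0,0],[0,0,0,0,0,0]]]}}

```text
t: 18.92
tool_pos: [0.6368, 0.2383, 0.0353]
orientation: [-3.104, -0.482, -0.003]
force: [0.6, 0.9, -0.2]
opening: 0.0813
gripper_force: 0.0
```

Emit:
{"fn": "arm_command", "kwargs": {"deltas": [[[0,0,-1.5,0,0,0],[0,0,-1.0,0,0,0],[0,0,-0.3,0,0,0],[0,0,0,0,0,0],[0,0,0,0,0,0],[0,0,0,0,0,0]]]}}

```text
t: 19.42
tool_pos: [0.6355, 0.2387, 0.0064]
orientation: [-3.104, -0.483, -0.001]
force: [0.7, 0.2, 0.4]
opening: 0.081
gripper_force: 0.0
```

Emit:
{"fn": "arm_command", "kwargs": {"deltas": [[[-0.05,0,-0.2,0,0,0],[0,0,0,0,0,0],[0,0,0,0,0,0]]]}}

```text
t: 19.67
tool_pos: [0.6349, 0.2387, 0.0041]
orientation: [-3.104, -0.483, -0.0]
force: [-0.1, 0.3, -0.3]
opening: 0.0816
gripper_force: 0.0
```

Emit:
{"fn": "arm_command", "kwargs": {"deltas": [[[0,0,0,0,0,0],[0,0,0,0,0,0],[0,0,0,0,0,0],[0,0,0,0,0,0],[0,0,0,0,0,0],[0,0,0,0,0,0]]], "gripper": 0.1, "squeeze": 30}}

```text
t: 20.17
tool_pos: [0.6349, 0.2387, 0.0041]
orientation: [-3.104, -0.483, -0.0]
force: [-1.0, 1.9, 1.0]
opening: 0.066
gripper_force: 30.0
```

Emit:
{"fn": "arm_command", "kwargs": {"deltas": [[[0,0,1,0,0,0],[0,0,3,0,0,0],[0,0,4,0,0,0],[0,0,4,0,0,0],[0,-1.5,1.5,0,0,-2],[0,-3,0,0,0,-4],[0,-3,0,0,0,-4],[0,-3,0,0,0,-4],[0,-3,0,0,0,-4],[0,-3,0,0,0,-4],[0,-3,0,0,0,-4],[0,-3,0,0,0,-4]]]}}

```text
t: 21.17
tool_pos: [0.6343, 0.0116, 0.1391]
orientation: [3.122, -0.344, -0.0]
force: [-0.2, 0.0, -1.5]
opening: 0.0659
gripper_force: 30.0
```

Emit:
{"fn": "arm_command", "kwargs": {"deltas": [[[-0.1,-3,0,0,0,-4],[-0.1,-3,0,0,0,-4],[-0.1,-3,0,0,0,-4],[-0.1,-3,0,0,0,-3],[-0.1,-3,0,0,0,0],[-0.1,-3,0,0,0,0],[-0.1,-2.4,0,0,0,0],[0,-1.5,0,0,0,0],[0,0,0,0,0,0],[0,0,0,0,0,0],[0,0,0,0,0,0],[0,0,0,0,0,0]]]}}

```text
t: 22.17
tool_pos: [0.6279, -0.204, 0.1389]
orientation: [-3.053, 0.74, 0.0]
force: [0.3, 0.9, -1.0]
opening: 0.066
gripper_force: 30.0
```

Emit:
{"fn": "arm_command", "kwargs": {"deltas": [[[-0.1,-0.1,-2,0,0,0],[0,0,-2,0,0,0],[0,0,-1.5,0,0,0],[0,0,-0.8,0,0,0],[0,0,-0.3,0,0,0],[0,0,0,0,0,0],[0,0,0,0,0,0],[0,0,0,0,0,0]]]}}

```text
t: 22.83
tool_pos: [0.6277, -0.2065, 0.0744]
orientation: [3.052, -0.742, 0.003]
force: [0.2, -0.9, -0.9]
opening: 0.0656
gripper_force: 30.0
```

Emit:
{"fn": "arm_command", "kwargs": {"deltas": [[[0,0.05,-0.3,0,0,0],[0,0,-0.2,0,0,0],[0,0,0,0,0,0],[0,0,0,0,0,0],[0,0,0,0,0,0]]]}}

```text
t: 23.25
tool_pos: [0.6271, -0.206, 0.0684]
orientation: [-3.053, 0.742, -0.001]
force: [-0.5, 1.0, 2.2]
opening: 0.0657
gripper_force: 30.0
```

```bash
python3 - <<'E'
from h import *
im=eyes.read_camera('scene'); cv2.imwrite('pics/scene5.png',im)
im2=eyes.read_camera('top'); cv2.imwrite('pics/top5.png',im2)
cv2.imwrite('pics/s5.png',np.hstack([crop(im,211,268,w=60,h=90,s=6),crop(im2,343,179,w=70,h=90,s=6)]))
E
```

```text
(no output)
```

View pics/s5.png

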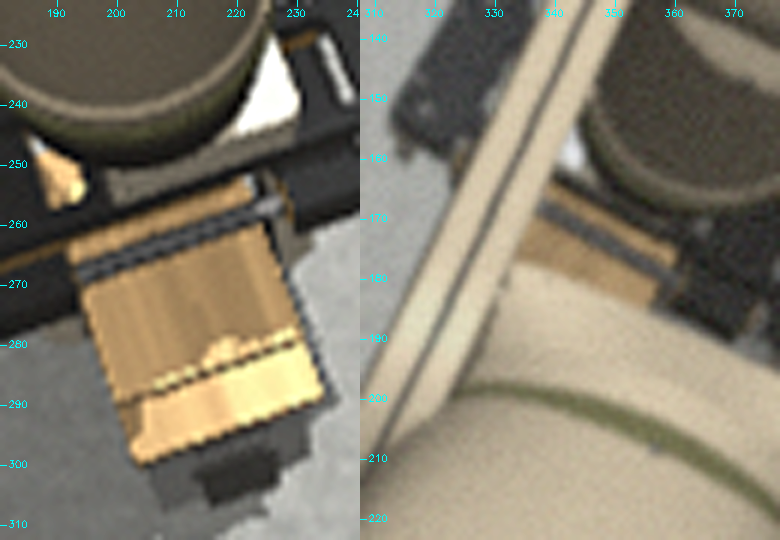

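Emit:
{"fn": "arm_command", "kwargs": {"deltas": [[[0,0,-0.1,0,0,0],[0,0,0,0,0,0],[0,0,0,0,0,0]]]}}

```text
t: 23.6
tool_pos: [0.6271, -0.206, 0.0673]
orientation: [3.053, -0.742, 0.001]
force: [0.4, 1.1, 4.4]
opening: 0.066
gripper_force: 30.0
```

Emit:
{"fn": "arm_command", "kwargs": {"deltas": [[[0,0,0,0,0,0],[0,0,0,0,0,0],[0,0,0,0,0,0],[0,0,0,0,0,0],[0,0,0,0,0,0],[0,0,1.5,0,0,0],[0,0,2.5,0,0,0],[0,0,0,0,0,0]]], "gripper": 0.8}}

```text
t: 24.27
tool_pos: [0.6296, -0.207, 0.1133]
orientation: [3.052, -0.742, 0.012]
force: [0.7, -0.7, 2.1]
opening: 0.0841
gripper_force: 0.0
```

Emit:
{"fn": "arm_command", "kwargs": {"deltas": [[[0,0,0,0,0,0],[0,0,0,0,0,0],[0,0,0,0,0,0],[0,0,0,0,0,0],[0,0,0,0,0,0],[0,0,0,0,0,0],[0,0,0,0,0,0],[0,0,0,0,0,0]]], "gripper": -1}}

```text
t: 24.93
tool_pos: [0.6267, -0.2059, 0.1067]
orientation: [-3.053, 0.742, 0.001]
force: [-0.1, -0.6, 0.1]
opening: 0.0348
gripper_force: 0.0
```

Keep closing, then press on the middle.

Emit:
{"fn": "arm_command", "kwargs": {"deltas": [[[0,0,0,0,0,0],[0,0,0,0,0,0],[0,0,0,0,0,0],[0,0,-0.5,0,0,0],[0,0,-0.5,0,0,0],[0,0,-0.5,0,0,0],[0,0,0,0,0,0],[0,0,0,0,0,0],[0,0,0,0,0,0]]]}}

```text
t: 25.68
tool_pos: [0.6267, -0.2058, 0.0918]
orientation: [-3.053, 0.742, 0.0]
force: [0.1, -0.0, -0.2]
opening: 0.0004
gripper_force: 0.0
```

Emit:
{"fn": "arm_command", "kwargs": {"deltas": [[[0,0,-0.3,0,0,0],[0,0,-0.3,0,0,0],[0,0,-0.2,0,0,0],[0,0,-0.2,0,0,0],[0,0,0,0,0,0],[0,0,0,0,0,0]]]}}

```text
t: 26.18
tool_pos: [0.6276, -0.2062, 0.083]
orientation: [3.052, -0.742, 0.003]
force: [0.6, 0.1, 5.9]
opening: 0.0006
gripper_force: 2.6
```

Emit:
{"fn": "arm_command", "kwargs": {"deltas": [[[0,0,-0.2,0,0,0],[0,0,-0.2,0,0,0],[0,0,-0.2,0,0,0],[0,0,-0.2,0,0,0],[0,0,0,0,0,0],[0,0,0,0,0,0]]]}}

```text
t: 26.68
tool_pos: [0.6262, -0.2057, 0.073]
orientation: [-3.052, 0.742, 0.002]
force: [0.2, 0.1, 1.1]
opening: 0.0002
gripper_force: 0.0
```

Emit:
{"fn": "arm_command", "kwargs": {"deltas": [[[0,0,-0.15,0,0,0],[0,0,-0.1,0,0,0],[0,0,-0.1,0,0,0],[0,0,-0.1,0,0,0],[0,0,0,0,0,0],[0,0,0,0,0,0]]]}}

```text
t: 27.18
tool_pos: [0.6266, -0.2058, 0.0713]
orientation: [3.053, -0.742, -0.0]
force: [-8.3, 2.9, 14.6]
opening: 0.0005
gripper_force: 7.3
```

Emit:
{"fn": "arm_command", "kwargs": {"deltas": [[[0,0,0.5,0,0,0],[0,0,2,0,0,0],[0,0,3,0,0,0],[0,0,3,0,0,0],[-2,-2,1,0,0,0],[-2.5,-2.5,0,0,0,0],[-2.5,-2.5,0,0,0,0],[-2.5,-2.5,0,0,0,0],[-2.5,-2.5,0,0,0,0],[-2.5,-2.5,0,0,0,0],[-2.5,-2.5,0,0,0,0],[-2.5,-2.5,0,0,0,0]]]}}

```text
t: 28.18
tool_pos: [0.4304, -0.4018, 0.1643]
orientation: [-3.053, 0.742, 0.0]
force: [0.5, -0.4, -0.2]
opening: 0.0003
gripper_force: 0.0
```

Emit:
{"fn": "arm_command", "kwargs": {"deltas": [[[-2.5,-2.5,0,0,0,0],[-2.5,-2.5,0,0,0,0],[-2.5,-2.5,0,0,0,0],[-2.5,-2.5,0,0,0,0],[-2.5,-2.5,0,0,0,0],[-2,-2.5,0,0,0,0],[0,0,0,0,0,0],[0,0,0,0,0,0]]]}}

```text
t: 28.85
tool_pos: [0.2853, -0.5518, 0.164]
orientation: [-3.051, 0.747, 0.0]
force: [0.3, 0.2, -0.0]
opening: 0.0002
gripper_force: 0.0
```

```bash
python3 - <<'E'
from fit import *
from scipy.ndimage import label
R=pickle.load(open('R.pkl','rb'))
def solid(k,p):
    if k=='small': return np.vstack([circ(*p,.08,.044),circ(*p,.096,.044)])
    if k=='round': return np.vstack([circ(*p,.06,.06),circ(*p,.076,.06)])
    if k=='square': return np.vstack([rect(*p,.06,.062,.062),rect(*p,.076,.062,.062)])
    return np.vstack([rect(*p,.055,.118,.066),rect(*p,.063,.118,.066),rect(*p,.071,.08,.066)])
rows=[]
for n in('top','scene'):
    im=eyes.read_camera(n); cv2.imwrite(f'pics/{n}6.png',im)
    hsv=cv2.cvtColor(im,cv2.COLOR_BGR2HSV)
    mask=((hsv[...,0]>8)&(hsv[...,0]<40)&(hsv[...,1]>60)&(hsv[...,2]>40)).astype(np.uint8)
    S=4
    for k in('small','round','square','clip'):
        x0,y0=np.array(C[n][k])-[38,40]
        prob=cv2.GaussianBlur(cv2.resize(mask[y0:y0+80,x0:x0+76].astype(np.float32),None,fx=S,fy=S,interpolation=cv2.INTER_LINEAR),(5,5),0)
        def cost(p):
            h=cv2.convexHull(((proj(n,solid(k,p))-[x0,y0]+.5)*S).astype(np.float32))
            m=np.zeros(prob.shape,np.float32); cv2.fillConvexPoly(m,np.round(h*16).astype(np.int32),1,cv2.LINE_8,4); return np.abs(m-prob).mean()
        from scipy.optimize import minimize
        p0=np.array(R[k],float); sim=np.vstack([p0]+[p0+d for d in np.diag([.004,.004,.05][:len(p0)])])
        s=minimize(cost,p0,method='Nelder-Mead',options=dict(initial_simplex=sim,xatol=1e-5,fatol=1e-6))
        print(n,k,'lid',s.x[:2].round(4),np.degrees(s.x[2:]).round(1),'pot',p0[:2].round(4),np.degrees(p0[2:]).round(1),round(s.fun,4))
a,b=[cv2.imread(f'pics/{n}6.png') for n in('top','scene')]
t=np.vstack([np.hstack([crop(b,*C['scene'][k],w=66,h=74,s=4) for k in('small','square','round')]),np.hstack([crop(b,211,270,w=66,h=74,s=4)]+[crop(a,*C['top'][k],w=66,h=74,s=4) for k in('clip','square')])])
cv2.imwrite('pics/s6.png',t)
E
```

```text
top small lid [0.4414 0.2659] [] pot [0.4426 0.2676] [] 0.0146
top round lid [ 0.4024 -0.2625] [] pot [ 0.4024 -0.262 ] [] 0.0079
top square lid [ 0.5168 -0.026 ] [30.5] pot [ 0.5168 -0.0248] [29.7] 0.0308
top clip lid [ 0.6269 -0.2063] [-27.3] pot [ 0.6269 -0.2048] [-27.3] 0.0167
scene small lid [0.4387 0.2675] [] pot [0.4426 0.2676] [] 0.0342
scene round lid [ 0.4019 -0.2612] [] pot [ 0.4024 -0.262 ] [] 0.0089
scene square lid [ 0.5159 -0.0259] [29.6] pot [ 0.5168 -0.0248] [29.7] 0.0092
scene clip lid [ 0.6239 -0.2041] [-27.4] pot [ 0.6269 -0.2048] [-27.3] 0.0196
```

View pics/s6.png

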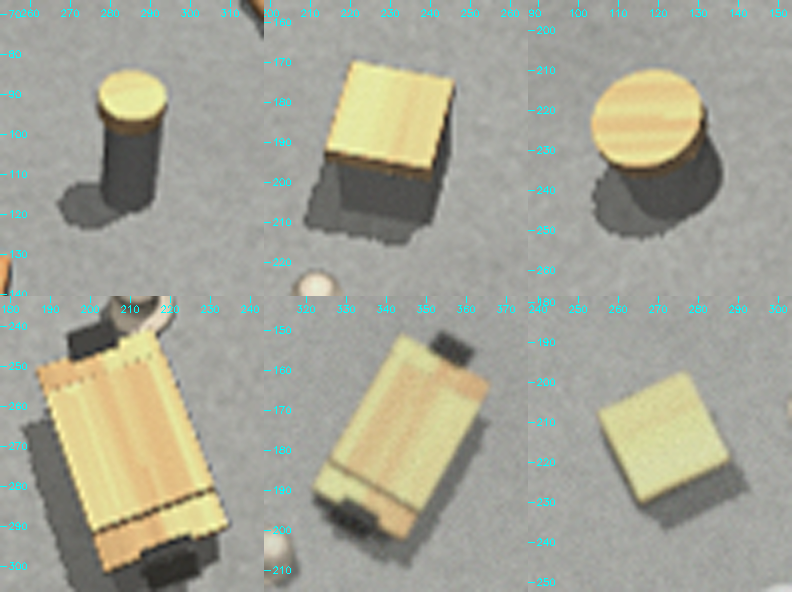

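Dark clips overlap both lips of the oblong lid (scene px (200,246) and (220,300)). All four lids lie flat and fit within 1–2 mm of their pots, so I'm handing in.

```bash
python3 -c "
from plant import ticket
print(ticket.close_job())"
```

```text
the job is handed in; nothing more can be done
None
```

The job is handed in: all four lids are flat and within about 1–2 mm of centre by camera, the oblong lid is snapped under both clips, and the figures were never touched (28.9 s).

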